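# Clamp the tray, then hold the sprung tweezers at the marked gap

### The job

Push the fixture's clamp arm fully down so that its rubber foot holds the rim of the small wooden tray. Then lift the sprung steel tweezers off their rest and squeeze them until their tips are as far apart as the two lines scribed on the tray, 16 mm, holding them a little above the tray without touching it, one tip over each line, ready for an inlay key to be slipped between. Finish while still gripping the tweezers there with the gap steady; the clamp stays down, and the tray and everything else on the table stay where they are.

Things in the scene. Friction and masses are not known exactly. Their poses are not given: they have to be found in the camera images.
- clamp (a joint): angle of the clamp arm about its hinge: 0 = arm level, foot on the tray's rim (fully down); positive = swung up and away from the robot, starts between 0.55 and 0.9 rad. Stiff hinge (about 0.12 N m of friction): it stays where it is left; pushing down on the knob takes about 1 to 4 N. There is a hard stop at 0.
- clamp_knob (a point): centre of the black ball knob (22 mm diameter) on top of the free end of the steel clamp arm; turns with the arm. With the arm down it lies 71 mm above the table, 100 mm from the hinge axis towards the robot's side (fixture -x) and 21 mm above it. The arm is 14 mm wide, 10 mm thick.
- clamp_hinge (a point): point on the clamp's hinge axis, 50 mm above the table at the far end of the fixture; fixed. Axes: x along the fixture, roughly away from the robot, y along the hinge axis, z up. In this frame the knob lies at x = -0.100 cos(q) + 0.021 sin(q), z = 0.100 sin(q) + 0.021 cos(q), y = 0 (m) for joint value q.
- fixture: grey laminate baseboard 290 (x) x 180 (y) x 12 mm fixed on the table, with low wooden stops around the tray (12 mm high) and the steel clamp post at its far (+x) end. Origin under the centre of the board, on the table. It may stand on the left or the right side.
- tray: small pale wooden serving tray 200 (x) x 150 (y) x 22 mm, 0.55 kg, loose in the fixture's nest; two pockets with a flat raised land 54 mm wide between them along its x, level with the rim. Origin at the centre of its underside, 12 mm above the table; its top is 34 mm above the table.
- mark (a point): point on the tray's top face (34 mm above the table) midway between the two dark scribed lines, and half-way along them. Axes: x along the lines (roughly away from the robot), y across them, z up. The lines are 60 mm long, 3 mm wide, at y = +8 mm and y = -8 mm (16 mm apart). With the clamp down its knob is about 70 mm away along +x.
- rest: dark wooden tool rest fixed on the table, 36 mm high: one post under the tweezers' bridge end (30 mm long, 34 mm wide), one under the arms near the tips (14 mm long, 70 mm wide), 126 mm apart with only a 10 mm high sill, 30 mm wide, between them. Origin on the table under the tweezers' grip point, x along the tweezers towards the tips. It may stand left or right.
- tweezers: sprung steel tweezers, loose, 65 g, 190 mm long, lying flat on the rest, tips roughly away from the robot. Origin on the underside, 10 mm in front of the rear end; x towards the tips, y to the left arm, z up. A 26 mm wide bridge joins two arms, 5 mm thick, 12 mm high, hinged 12 mm in front of the origin, closing equally. Free, the tips are 41 mm apart; at a 16 mm gap the arms are parallel.
- tweezers_grip (a point): point midway between the ribbed grip zones (27 mm long) of the two arms, half-way up, 105 mm in front of the tweezers' origin, 42 mm above the table at the start, about the centre of mass. Axes as the tweezers'. Width here over both arms: 39 mm free, 26 mm at a 16 mm tip gap; 1 mm of squeeze closes the tips by about 1.9 mm. It takes about 6 N per side at the 16 mm gap.
- tip_left (a point): tip of the left (+y) arm: front end of its inner face, half-way up (the arm near the tip is 6 mm high, 3.5 mm thick). 190 mm in front of the tweezers' origin when the gap is 16 mm, 85 mm in front of the grip point.
- tip_right (a point): tip of the right (-y) arm, likewise. The tip gap is the distance between the two tip points.
- stain_cup: bystander, leave alone: black plastic stain cup, 60 across, 45 high, standing near the middle of the table (mm). Origin at the centre of its underside.
- sanding_block: bystander, leave alone: cork sanding block 90 x 45 x 26 lying near the middle, further from the robot (mm). Origin at the centre of its underside.
- jar: bystander, leave alone: small closed jar 44 across, 55 high, standing about 125 beside the tweezers' rest (mm). Origin at the centre of its underside.
- stain_can: bystander, leave alone: closed stain can 84 across, 120 high, on the left side (mm). Origin at the centre of its underside.
- glue_bottle: bystander, leave alone: white glue bottle 52 across, 130 high, on the right side (mm). Origin at the centre of its underside.
- brush: bystander, leave alone: brush lying along the far edge (mm). Origin at the centre of its underside.
- bowl: bystander, leave alone: white ceramic bowl 100 across, 45 high, on the left side, further from the robot (mm). Origin at the centre of its underside.
Mind the look-alikes: they are no part of the job. Of the things that look like the tweezers, the largest one is meant.

How it is judged:
By the outcome, as a careful person would: the job done as asked, in the order asked, and still so for the second after the job is handed in, while the arm keeps its last pose, push and grip.
It also fails if it takes over 58 s, if anything falls off the work surface, if the arm or the gripper's body presses on something with over 40 N, if the wrist force passes 120 N, or if a joint passes its speed limit or range.

### The arm

A 6-joint arm with a two-finger parallel gripper is mounted at the origin on the work surface. World frame = base frame: x ahead of the robot, y to its left, z up, the work surface at z = 0. Lengths are in mm, angles in degrees, forces in N, time in s.
With the tool pointing down it reaches from about 300 to 775 mm from the base axis. Payload 14.6 kg.
Tool frame: the origin (TCP) lies at the very end of the fingers, on their centre line; the grasp point (between the pads) lies 19 mm behind it (ctrl.hold_point_z is the distance from the TCP to the grasp point, in mm); z points along the fingers, y is the line along which they close (so a half turn about z gives the same grasp; the last joint's range is limited). The gripper opens to 94 mm and grips with 3 to 60 N. Pads are 16 mm wide; open, the fingers measure 119 mm over their backs; the gripper's body (75 mm by 177 mm) begins 78 mm behind the grasp point.
Start: joints at [-67.873, 17.183, 87.147, -0, 75.671, -3.816], TCP at [240.609, -494.567, 205.446] pointing down, gripper open.
Joint ranges: [-173.82, 173.82], [-45.26, 126.66], [13.44, 144.39], [-59.66, 239.66], [0, 175.72], [-146.38, 146.38]. Speed limits (degrees/s): [127.2, 127.2, 147.25, 180, 180, 180].

### API

Orientations are given as a 3x3 rotation matrix whose columns are the frame's x, y, z axes.
In Python, from bench import ctrl gives the robot as it stands.
- The arm moves only by the tool move_arm, never from a script. Its argument "rows" is one flat list of numbers, 7 for each row, row after row: the shift along the tool's x, y, z as a fraction of full scale, then the turn, a rotation vector about the tool's x, y, z as a fraction of full scale, then the gripper command: -1 is fully open, 1 is shut, values between are in proportion. In form: [dx, dy, dz, ax, ay, az, hand, dx, dy, dz, ax, ay, az, hand, ...]. A call has 1 to 20 rows; each row shifts and turns the commanded pose from where the row before left it, along the tool's axes as they then stand; what a row does not reach is not made up. Full scale, the value 1, is 30 mm for a shift and 0.12 rad for a turn. A row lasts 1/12 s, in which the tool goes at most 41.7 mm and 7.16 degrees, less where a joint would pass 70% of its speed; a pose out of reach is approached as far as the arm can. A call with a number of a shift or a turn outside -1 to 1 is refused whole. A call with a gripper value outside its range is refused whole. The fingers move at their own pace and stop on an object; "squeeze" is the grip in N (left out, the last holds). Time passes only in rows, so rows that do not move let the fingers close. It gives the time, the measured TCP pose, the force, the opening and the grip force at its end, in the units of the state.
- ctrl.state(): the state, without advancing time (a new reading comes with each control period).
- ctrl.get_image(name): name is "scene" or "top" or "wrist"; returns a dict with "color" (384x512x3 uint8, red, green, blue), "fov_y" (degrees; the focal length in pixels is half the picture's height over the tangent of half this angle, whatever the lens; pixels are square), "cx", "cy" (the principal point, pixels), "eye" and "rotation" of the camera in the world. Camera axes: x right, y down, z forward; pixel columns grow to the right and rows downward; lengths in mm; the calibration is good to about 2 mm. A picture is of the moment at which its call begins. There is no depth.
- ctrl.finish_job(): hands the job in; it is judged then, once.
The state is a dict: "time_s": time; "qpos": joint angles; "dq": joint speeds; "tau": joint torques, N m; "tool_pos": TCP position; "tool_rot": TCP orientation; "contact_force": force on the tool from outside, world axes, zero at the start; "moment": the same for the moment, N m; "opening": finger opening in mm; "grasp_force": force on a finger pad.
Only numpy, scipy, OpenCV 4.12 (cv2) and the standard library are available. Lean on these libraries where they do the work, as an engineer would, in place of code of your own. Each camera call takes 0.05 s, during which the arm holds its last target. There are 200 camera calls.

## Working session

There is one attempt and no reset: what is moved stays moved. The work goes in short steps, Python scripts to look and compute and a tool call to move; the robot and the scene stay as the last step left them, time stands still between calls to the robot, and variables do not carry over. Pictures are saved under pics/ and viewed, at most 12 in all, crops included, and the job is handed in when it is done.

Besides the shell and the picture viewer there is one more tool, called after ">>>" by a JSON object that holds its "op" and its "data", one argument or row to a line. move_arm: Moves the arm, as the interface text tells. Shift numbers are shares of 30 mm and turn numbers shares of 0.12 rad, none past 1 either way. Its arguments: {"type":"object","properties":{"rows":{"type":"array"},"squeeze":{"type":"number"}},"required":["rows"]}

```bash
ls; mkdir -p pics; cat > h.py <<'E'
import numpy as np, cv2
from bench import ctrl
def cap(n,f):
    im=ctrl.get_image(n); cv2.imwrite('pics/%s.png'%f,im['color'][:,:,::-1]); np.save('pics/%s.npy'%f,im,allow_pickle=True); return im
def load(f): return np.load('pics/%s.npy'%f,allow_pickle=True).item()
def ray(im,u,v):
    f=im['color'].shape[0]/2/np.tan(np.radians(im['fov_y'])/2)
    d=np.array(im['rotation'])@np.array([(u-im['cx'])/f,(v-im['cy'])/f,1.]); return np.array(im['eye'],float),d
def onz(im,u,v,z):
    e,d=ray(im,u,v); return e+d*(z-e[2])/d[2]
def proj(im,p):
    f=im['color'].shape[0]/2/np.tan(np.radians(im['fov_y'])/2)
    c=np.array(im['rotation']).T@(np.array(p)-im['eye']); return f*c[:2]/c[2]+[im['cx'],im['cy']]
E
python3 - <<'E'
from h import *
a=cap('top','top1');b=cap('scene','sc1')
for i in (a,b): print(i['fov_y'],i['cx'],i['cy'],i['eye'],i['rotation'])
print(ctrl.state(),ctrl.hold_point_z)
cv2.imwrite('pics/top1b.png',cv2.resize(a['color'][:,:,::-1],(800,600),interpolation=cv2.INTER_CUBIC))
cv2.imwrite('pics/sc1b.png',cv2.resize(b['color'][:,:,::-1],(800,600),interpolation=cv2.INTER_CUBIC))
E
```

```text
pics
43.971481365861315 256.74387248231506 193.85868720405057 [ 303.09286937   10.1694893  1640.7142768 ] [[-0.01511139 -0.98245213  0.18590174]
 [-0.99970367  0.01129654 -0.02156302]
 [ 0.01908458 -0.18617249 -0.98233171]]
52.04676481216032 249.70609782626582 190.21584969400752 [ 983.9446565  -556.42584262 1076.34464419] [[ 0.81578638  0.48560872 -0.31412856]
 [ 0.57835216 -0.68386834  0.44478409]
 [ 0.00116845 -0.54452573 -0.83874332]]
{'time_s': 0.1, 'qpos': array([-6.78727741e+01,  1.72118753e+01,  8.71762001e+01, -2.58736790e-03,
        7.56708624e+01, -3.81445057e+00]), 'dq': array([-0.03415697, -0.04147284, -0.10800619, -0.06361344,  0.02693765,
        0.05401667]), 'tau': array([ 1.07269141e-03, -5.32644439e+01, -3.53284657e+01,  7.09510082e-02,
        2.34655361e-02, -8.04664000e-05]), 'tool_pos': array([ 240.51119188, -494.36389404,  204.95253724]), 'tool_rot': array([[ 8.99234921e-01,  4.37465854e-01, -4.27989838e-04],
       [ 4.37466062e-01, -8.99234434e-01,  9.36417074e-04],
       [ 2.47872947e-05, -1.02928996e-03, -9.99999470e-01]]), 'contact_force': array([-0.91218566,  0.46441708,  0.33373709]), 'moment': array([ 0.01046589, -0.00834783,  0.06200412]), 'grasp_force': 0.0, 'opening': 93.82557237232619} 18.8
```

View pics/top1b.png

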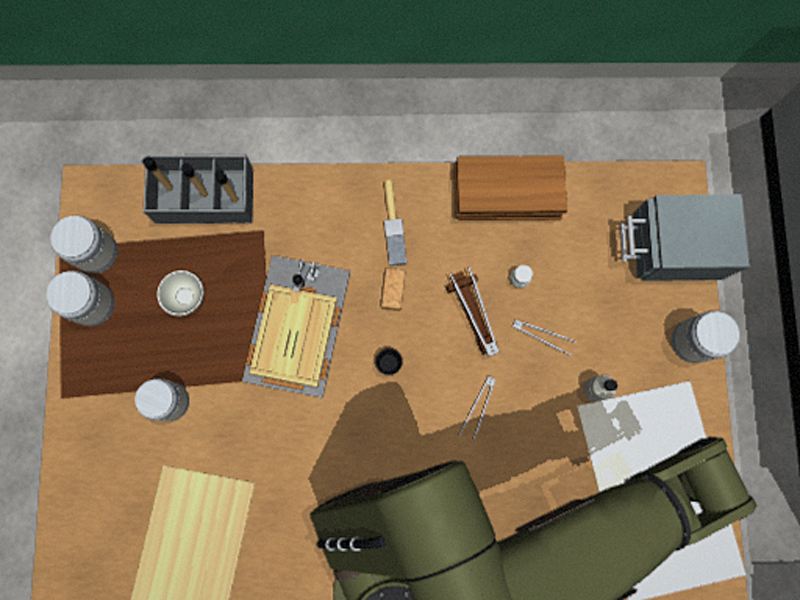

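View pics/sc1b.png

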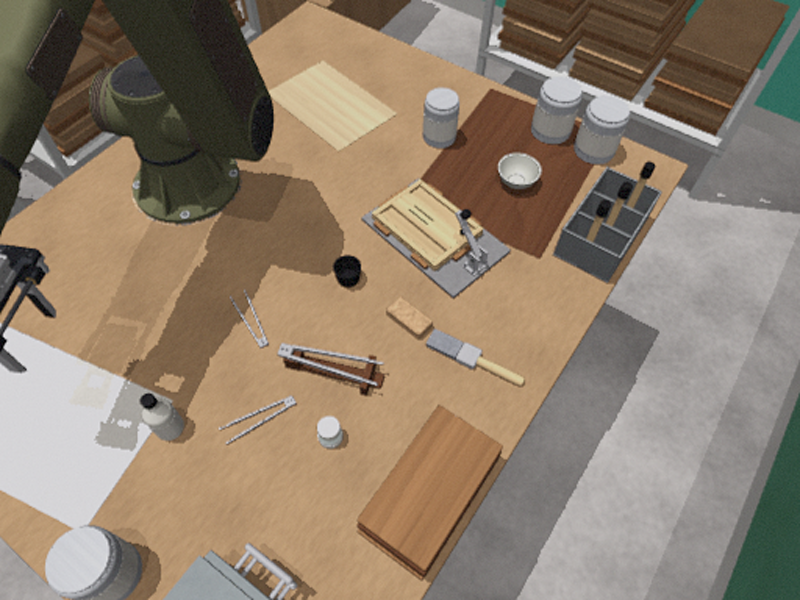

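The top view shows the tray and scribed lines near (290,344), the black knob at (298,281), and the real tweezers on the rest from the bridge (491,350) to the tips (~470,273). The cup is at (388,361) and the jar at (521,275). In the scene view the knob is at (465,215).

```bash
python3 - <<'E'
from h import *
t=load('top1');s=load('sc1')
def blob(im,box,thr,name):
    x0,y0,x1,y1=[int(k*.64) for k in box]
    g=im['color'][y0:y1,x0:x1].max(2)
    n,l,st,c=cv2.connectedComponentsWithStats((g<thr).astype(np.uint8))
    for i in range(1,n):
        if st[i,4]>4: print(name,st[i],c[i]+[x0,y0])
blob(t,(270,320,310,365),110,'lines')
blob(t,(285,268,312,295),60,'knob')
blob(s,(450,205,480,228),60,'knobS')
sc=.64
A=t['color'];x=cv2.resize(A[155:260,150:330],None,fx=4.4,fy=4.4,interpolation=cv2.INTER_CUBIC)
cv2.imwrite('pics/c1.png',x[:,:,::-1])
P=lambda u,v,z:onz(t,u*sc,v*sc,z).round(0)
for n,u,v,z in [('line mid',290,344,34),('bridge',491,350,45),('tipL',455,275,45),('tipR',480,270,45),('cup',388,355,45),('jar',521,272,55),('knob~',298,281,120)]: print(n,P(u,v,z))
E
```

```text
knob [ 6  5  7  7 38] [190.71052632 178.89473684]
knobS [ 7  3  7  6 30] [297.7        136.53333333]
line mid [519. 218.  34.]
bridge [ 499. -218.   45.]
tipL [ 666. -145.   45.]
tipR [ 677. -200.   45.]
cup [491.   5.  45.]
jar [ 669. -289.   55.]
knob~ [640. 192. 120.]
```

View pics/c1.png

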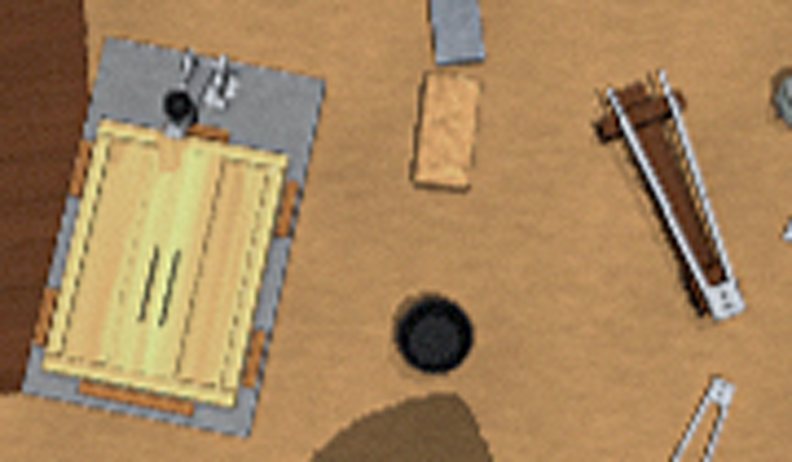

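The crop shows the scribed lines at (155,246)-(141,321) and (177,250)-(162,325), the knob at (178,104), and the tweezers with tips at (612,90)/(662,72) and bridge end at (727,308).

```bash
python3 - <<'E'
from h import *
t=load('top1');s=load('sc1')
P=lambda u,v,z:onz(t,150+(u+.5)/4.4-.5,155+(v+.5)/4.4-.5,z)
L=[P(*k,34) for k in [(155,246),(141,321),(177,250),(162,325)]]
print('mark',np.mean(L,0),'yaw',np.degrees(np.arctan2(*(L[0]+L[2]-L[1]-L[3])[[1,0]])))
C=[P(*k,12) for k in [(106,38),(326,78),(250,437),(22,392)]]
print('board',np.mean(C,0),'yaw',np.degrees(np.arctan2(*(C[0]+C[1]-C[2]-C[3])[[1,0]])))
T=[P(*k,34) for k in [(103,121),(287,155),(236,405),(43,367)]]
print('tray',np.mean(T,0),'yaw',np.degrees(np.arctan2(*(T[0]+T[1]-T[2]-T[3])[[1,0]])))
e1,d1=ray(t,190.71,178.89);e2,d2=ray(s,297.7,136.5)
k=np.linalg.lstsq(np.c_[d1,-d2],e2-e1,rcond=None)[0];a=e1+k[0]*d1;b=e2+k[1]*d2;print('knob',a,b)
tips=[P(612,90,45),P(662,72,45)];br=P(727,310,48)
m=np.mean(tips,0);d=(m-br);print(tips,br,np.linalg.norm(d[:2]),np.degrees(np.arctan2(d[1],d[0])))
E
```

```text
mark [521.44258489 217.45618178  34.        ] yaw -10.155284902644327
board [565.48855513 206.87768297  12.        ] yaw -11.895026571015741
tray [540.68110142 210.97444391  34.        ] yaw -11.84688503593633
knob [638.84857169 189.44876779 139.06979143] [639.51970776 190.0346153  139.28979562]
[array([ 669.70728466, -136.00768481,   45.        ]), array([ 683.77031326, -175.70855798,   45.        ])] [ 495.04346581 -219.29730851   48.        ] 192.45187593428477 19.24672167855653
```

>>> {"op": "move_arm", "data": {
  "rows": [0,0,0,0,0,0.92,1,0,0,0,0,0,0.92,1,0,0,0,0,0,0.92,1,0,0,0,0,0,0.92,1,0,0,0,0,0,0.92,1,0,0,0,0,0,0.92,1,0.256,-0.931,0,0,0,0,1,0.256,-0.931,0,0,0,0,1,0.256,-0.931,0,0,0,0,1,0.256,-0.931,0,0,0,0,1,0.256,-0.931,0,0,0,0,1,0.256,-0.931,0,0,0,0,1,0.256,-0.931,0,0,0,0,1,0.256,-0.931,0,0,0,0,1,0.256,-0.931,0,0,0,0,1,0.256,-0.931,0,0,0,0,1,0.256,-0.931,0,0,0,0,1,0.256,-0.931,0,0,0,0,1,0.256,-0.931,0,0,0,0,1,0.256,-0.931,0,0,0,0,1]
}}

```text
time_s: 1.77
tool_pos: [427.4, -133.1, 205.3]
tool_rot: [[0.978, -0.208, -0.0], [-0.208, -0.978, 0.0], [-0.0, -0.0, -1.0]]
contact_force: [-1.1, -0.3, 0.2]
opening: 0.5
grasp_force: 0.0
```

>>> {"op": "move_arm", "data": {
  "rows": [0.256,-0.931,0,0,0,0,1,0.256,-0.931,0,0,0,0,1,0.256,-0.931,0,0,0,0,1,0.256,-0.931,0,0,0,0,1,0.256,-0.931,0,0,0,0,1,0.256,-0.931,0,0,0,0,1,0.256,-0.931,0,0,0,0,1,0.256,-0.931,0,0,0,0,1,0.256,-0.931,0,0,0,0,1,0.256,-0.931,0,0,0,0,1,0.256,-0.931,0,0,0,0,1,0.256,-0.931,0,0,0,0,1,0.256,-0.931,0,0,0,0,1,0,0,0,0,0,0,1,0,0,0,0,0,0,1]
}}

```text
time_s: 3.02
tool_pos: [600.2, 200.8, 204.3]
tool_rot: [[0.978, -0.206, -0.002], [-0.206, -0.978, -0.0], [-0.001, 0.001, -1.0]]
contact_force: [0.8, 0.3, -0.5]
opening: 0.5
grasp_force: 0.0
```

```bash
python3 - <<'E'
from h import *
w=cap('wrist','w1');print(w['fov_y'],w['eye'],w['rotation']);s=ctrl.state();print(s['tool_pos'],s['tool_rot'],s['contact_force'],s['opening'])
cv2.imwrite('pics/w1b.png',cv2.resize(w['color'][:,:,::-1],(800,600),interpolation=cv2.INTER_CUBIC))
for n,p in [('mark',(521,217,34)),('knob',(639,190,139)),('hinge',(689,179,50))]: print(n,proj(w,p)*800/512)
E
```

```text
66.38040108998966 [680.49904985 183.47560785 383.72061365] [[-0.20531714 -0.93929256 -0.27490791]
 [-0.97869484  0.19737556  0.05656233]
 [ 0.00113152  0.28066417 -0.95980537]]
[600.03336346 199.87937478 204.71402255] [[ 9.78238445e-01 -2.07480186e-01 -1.23173996e-03]
 [-2.07480851e-01 -9.78238981e-01 -4.37981828e-04]
 [-1.11406349e-03  6.84013117e-04 -9.99999145e-01]] [ 0.08182596  0.2470384  -0.55533053] 0.08203956020427751
mark [398.56310105 366.95608192]
knob [402.56869735 244.04348344]
hinge [402.37209911 148.87608551]
```

View pics/w1b.png

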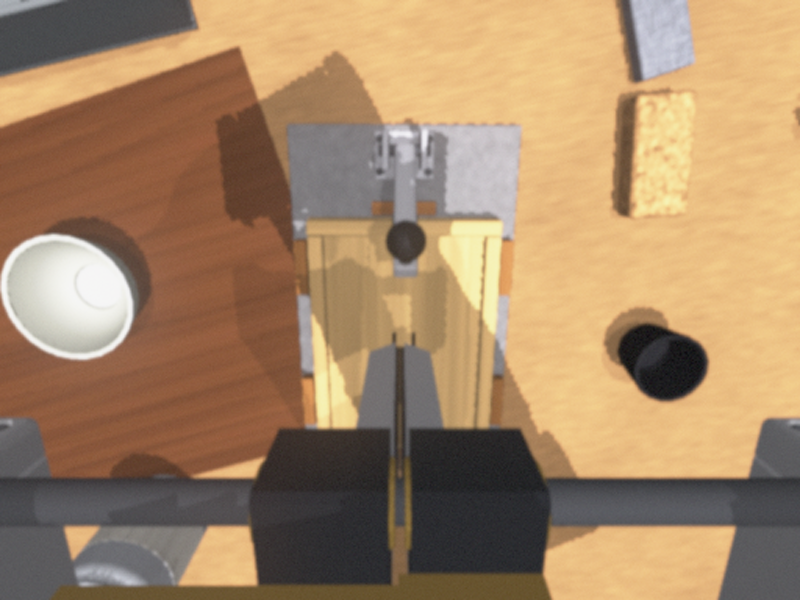

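The knob is at (406,241), matching the prediction within 2 mm. The tray and board are aligned with the tool, and the line tops show at (393,337) and (413,337).

>>> {"op": "move_arm", "data": {
  "rows": [0.67,0.04,0,0,0,0,1,0.67,0.04,0,0,0,0,1,0,0,0.75,0,0,0,1,0,0,0.75,0,0,0,1,0,0,0.1,0,0,0,1,0,0,0,0,0,0,1,0,0,0.1,0,0,0,1,0,0,0.1,0,0,0,1,0,0,0,0,0,0,1]
}}

```text
time_s: 3.82
tool_pos: [639.3, 189.1, 152.1]
tool_rot: [[0.978, -0.208, 0.001], [-0.208, -0.978, 0.0], [0.001, -0.0, -1.0]]
contact_force: [0.9, 0.0, 0.2]
opening: 0.6
grasp_force: 0.0
```

>>> {"op": "move_arm", "data": {
  "rows": [-0.17,0,0.11,0,0,0,1,-0.17,0,0.11,0,0,0,1,-0.155,0,0.13,0,0,0,1,-0.155,0,0.13,0,0,0,1,-0.14,0,0.15,0,0,0,1,-0.14,0,0.15,0,0,0,1,0,0,0,0,0,0,1]
}}

```text
time_s: 4.4
tool_pos: [610.6, 195.7, 128.4]
tool_rot: [[0.978, -0.207, -0.0], [-0.207, -0.978, 0.0], [-0.001, -0.0, -1.0]]
contact_force: [-2.7, 0.4, 3.5]
opening: 0.4
grasp_force: 1.5
```

>>> {"op": "move_arm", "data": {
  "rows": [-0.12,0,0.16,0,0,0,1,-0.12,0,0.16,0,0,0,1,-0.12,0,0.165,0,0,0,1,-0.1,0,0.18,0,0,0,1,-0.1,0,0.18,0,0,0,1,-0.08,0,0.19,0,0,0,1,-0.08,0,0.19,0,0,0,1,0,0,0,0,0,0,1]
}}

```text
time_s: 5.07
tool_pos: [589.9, 199.4, 89.7]
tool_rot: [[0.978, -0.208, -0.002], [-0.208, -0.978, -0.001], [-0.002, 0.001, -1.0]]
contact_force: [0.1, 0.1, -0.1]
opening: 0.5
grasp_force: 0.0
```

```bash
python3 - <<'E'
from h import *
w=cap('wrist','w2');s=cap('scene','s2')
a=cv2.resize(w['color'][60:330,150:370],(440,540));b=cv2.resize(s['color'][90:210,210:345],(360,320),interpolation=cv2.INTER_CUBIC)
c=np.zeros((540,800,3),np.uint8);c[:,:440]=a;c[:320,440:]=b;cv2.imwrite('pics/m2.png',c[:,:,::-1])
print(proj(w,(591,200,71)),proj(s,(591,200,71)),ctrl.state()['contact_force'])
E
```

```text
[253.32417251 220.84575803] [284.63613041 141.72684367] [0.18204802 0.36166642 0.35347712]
```

View pics/m2.png

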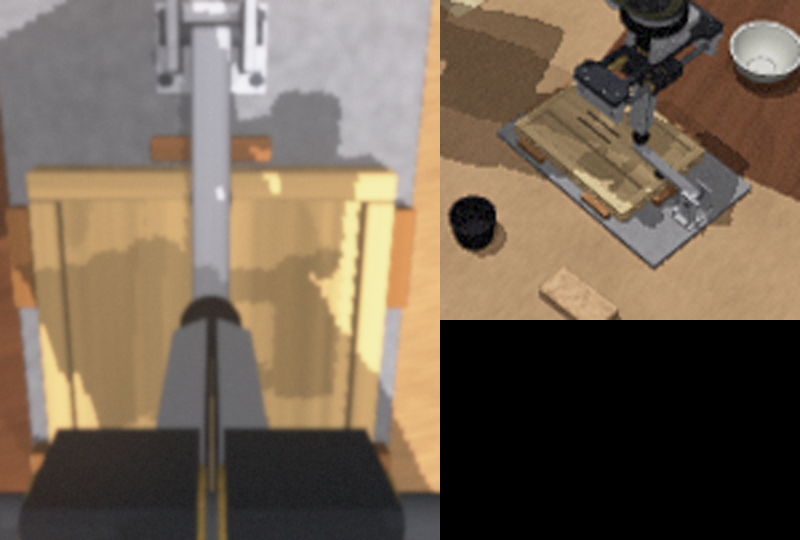

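The clamp is nearly down, with the fingertips still on the knob at crop (210,315). I'll push on gently to the stop.

>>> {"op": "move_arm", "data": {
  "rows": [0,0,0.1,0,0,0,1,0,0,0.1,0,0,0,1,0,0,0.05,0,0,0,1,0,0,0,0,0,0,1]
}}

```text
time_s: 5.5
tool_pos: [590.6, 199.4, 83.3]
tool_rot: [[0.978, -0.208, -0.0], [-0.208, -0.978, -0.0], [-0.0, 0.0, -1.0]]
contact_force: [0.1, -0.4, -0.3]
opening: 0.7
grasp_force: 0.0
```

>>> {"op": "move_arm", "data": {
  "rows": [0,0,0.05,0,0,0,1,0,0,0.05,0,0,0,1,0,0,0,0,0,0,1]
}}

```text
time_s: 5.75
tool_pos: [591.0, 199.5, 81.8]
tool_rot: [[0.978, -0.208, 0.001], [-0.208, -0.978, 0.0], [0.001, -0.0, -1.0]]
contact_force: [-3.2, -0.7, 9.0]
opening: 0.4
grasp_force: 4.2
```

>>> {"op": "move_arm", "data": {
  "rows": [0,0,0.04,0,0,0,1,0,0,0.04,0,0,0,1]
}}

```text
time_s: 5.92
tool_pos: [591.2, 199.7, 81.0]
tool_rot: [[0.978, -0.208, 0.002], [-0.208, -0.978, 0.001], [0.002, -0.001, -1.0]]
contact_force: [-13.9, -3.7, 31.8]
opening: 0.2
grasp_force: 16.0
```

>>> {"op": "move_arm", "data": {
  "rows": [0,0,-0.2,0,0,0,1,0,0,-0.6,0,0,0,1,0,0,-0.9,0,0,0,1,-0.9,0,-0.9,0,0,0,1,-0.9,0,-0.8,0,0,0,1,-0.9,0,-0.8,0,0,0,1,-0.9,0,0,0,0,0,1,-0.9,0,0,0,0,0,1,-0.9,0,0,0,0,0,1,0,0,0,0,0,0,1]
}}

```text
time_s: 6.75
tool_pos: [429.3, 233.9, 204.9]
tool_rot: [[0.978, -0.206, 0.0], [-0.206, -0.978, 0.0], [0.0, -0.0, -1.0]]
contact_force: [0.3, 0.2, 1.0]
opening: 0.6
grasp_force: 0.0
```

```bash
python3 - <<'E'
from h import *
w=cap('wrist','w3');t=cap('top','t3');s=ctrl.state();print(s['tool_pos'])
cv2.imwrite('pics/w3b.png',cv2.resize(w['color'][30:255,120:420,::-1],(800,600),interpolation=cv2.INTER_CUBIC))
for n,p in [('mark',(521,217,34)),('knob',(591,200,71)),('hinge',(689,179,50))]: print(n,(proj(w,p)-[120,30])*800/300)
E
```

```text
[432.20545294 233.41916646 204.92541088]
mark [354.32208524 171.27929768]
knob [359.34355993 -45.68564454]
hinge [ 360.56739808 -355.59536886]
```

View pics/w3b.png

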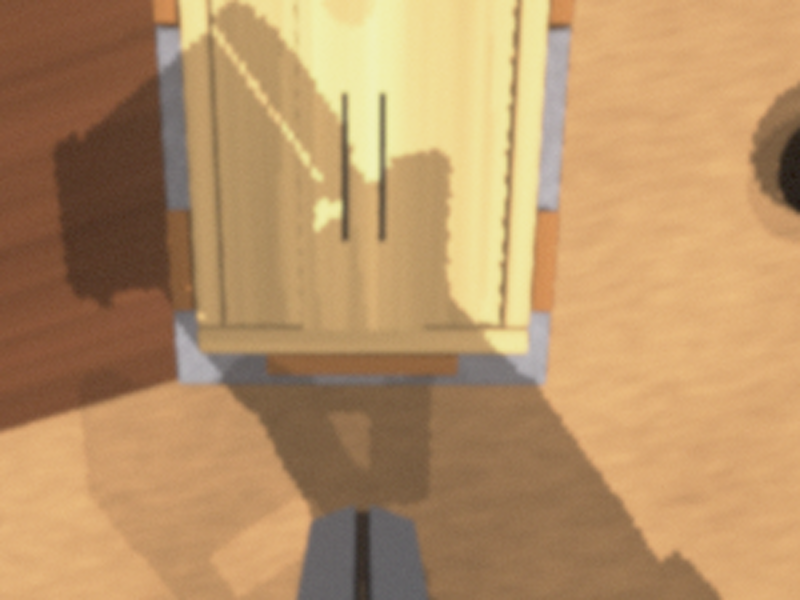

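Both lines are clear: crop columns 345 and 382, rows 93-240. The fingers' split is at column 363. Next stop is above the tweezers.

>>> {"op": "move_arm", "data": {
  "rows": [0,0,0,0,0,-0.908,-1,0,0,0,0,0,-0.908,-1,0,0,0,0,0,-0.908,-1,0,0,0,0,0,-0.908,-1,0,0,0,0,0,-0.908,-1,-0.076,0.99,0,0,0,0,-1,-0.076,0.99,0,0,0,0,-1,-0.076,0.99,0,0,0,0,-1,-0.076,0.99,0,0,0,0,-1,-0.076,0.99,0,0,0,0,-1,-0.076,0.99,0,0,0,0,-1,-0.076,0.99,0,0,0,0,-1,-0.076,0.99,0,0,0,0,-1,-0.076,0.99,0,0,0,0,-1,-0.076,0.99,0,0,0,0,-1,-0.076,0.99,0,0,0,0,-1,-0.076,0.99,0,0,0,0,-1,-0.076,0.99,0,0,0,0,-1,-0.076,0.99,0,0,0,0,-1,-0.076,0.99,0,0,0,0,-1]
}}

```text
time_s: 8.52
tool_pos: [547.1, -201.4, 203.9]
tool_rot: [[0.945, 0.328, -0.0], [0.328, -0.945, -0.0], [-0.0, -0.0, -1.0]]
contact_force: [0.5, -0.2, 0.4]
opening: 94.2
grasp_force: 0.0
```

>>> {"op": "move_arm", "data": {
  "rows": [0,0,0,0,0,0,-1,0,0,0,0,0,0,-1]
}}

```text
time_s: 8.68
tool_pos: [546.7, -200.7, 203.4]
tool_rot: [[0.945, 0.326, -0.001], [0.326, -0.945, 0.0], [-0.001, -0.001, -1.0]]
contact_force: [0.1, 0.7, -0.2]
opening: 94.1
grasp_force: 0.0
```

```bash
python3 - <<'E'
from h import *
w=load('w3');Q=lambda u,v,z:onz(w,120+(u+.5)/(800/300)-.5,30+(v+.5)/(800/300)-.5,z)
L=[Q(345,93,34),Q(345,240,34),Q(382,93,34),Q(382,240,34)]
print('mark',np.mean(L,0),'yaw',[np.degrees(np.arctan2(*(L[i]-L[i+1])[[1,0]])) for i in (0,2)],np.linalg.norm(L[0]-L[1]),np.linalg.norm(L[0]-L[2]))
print('tcp proj',(proj(w,(432.2,233.4,204.9))-[120,30])*800/300)
w=cap('wrist','w4');s=ctrl.state();print(s['tool_pos'],s['tool_rot'])
cv2.imwrite('pics/w4b.png',cv2.resize(w['color'][60:360,56:456,::-1],(800,600),interpolation=cv2.INTER_CUBIC))
for n,p in [('grip',(603.6,-181.4,42))]: print(n,(proj(w,p)-[56,60])*2)
E
```

```text
mark [521.76830696 213.20958754  34.        ] yaw [np.float64(-12.191671063719708), np.float64(-11.435296814048703)] 59.34349511069424 15.341491744275912
tcp proj [358.13598107 530.05575296]
[ 546.60704719 -199.54610152  203.70126856] [[ 9.44789690e-01  3.27676413e-01 -7.81401056e-04]
 [ 3.27676780e-01 -9.44789803e-01  3.95689756e-04]
 [-6.08601550e-04 -6.29890583e-04 -9.99999616e-01]]
grip [398.32536658 128.33595813]
```

View pics/w4b.png

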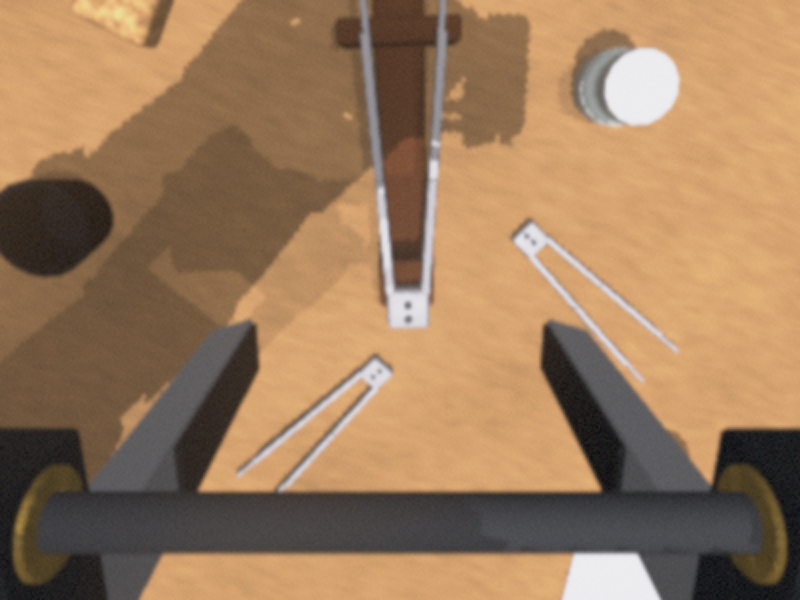

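The bridge's rear edge is at crop (408,327), the arms' centre at (406,150) and (402.5,2), and the fingers' midline at column 400.

```bash
python3 - <<'E'
from h import *
w=load('w4');Q=lambda u,v,z:onz(w,56+(u+.5)/2-.5,60+(v+.5)/2-.5,z)
tcp=np.array([546.6,-199.55,203.7]);R=ctrl.state()['tool_rot']
r=Q(408,327,48);a=Q(406,150,48);b=Q(402.5,2,48)
for p in (r,a,b): print(p, R.T@(p-tcp))
d=(b-r)[:2];d/=np.linalg.norm(d);print('yaw',np.degrees(np.arctan2(d[1],d[0])))
g=np.r_[r[:2]+115*d,42];print('grip',g,'tool',R.T@(g-tcp),'tcp proj',(proj(w,tcp)-[56,60])*2)
ea=R.T@(Q(435,150,48)-Q(377,150,48));print(ea)
E
```

```text
[ 493.28885953 -225.58145367   48.        ] [-58.80295951   7.22352265 155.73129728]
[ 594.27199554 -188.91424898   48.        ] [ 48.61985777   5.67051336 155.66689779]
[ 666.29798588 -161.73771416   48.        ] [125.57439025   3.59561857 155.62137008]
yaw 20.255043659174138
grip [ 601.1773589  -185.76849469   42.        ] tool [ 56.17841613   4.96494084 161.66274437] tcp proj [393.30390138 344.31599495]
[-4.66740462e-03  3.26713376e+01 -2.05765352e-02]
```

>>> {"op": "move_arm", "data": {
  "rows": [0.95,0.033,0,0,0,-0.06,-1,0.95,0.033,0,0,0,-0.06,-1,0,0,0.8,0,0,0,-1,0,0,0.8,0,0,0,-1,0,0,0.8,0,0,0,-1,0,0,0.8,0,0,0,-1,0,0,0.8,0,0,0,-1,0,0,0.8,0,0,0,-1,0,0,0.6,0,0,0,-1,0,0,0.39,0,0,0,-1,0,0,0,0,0,0,-1,0,0,0,0,0,0,-1],
  "squeeze": 12
}}

```text
time_s: 9.73
tool_pos: [601.2, -181.3, 31.1]
tool_rot: [[0.939, 0.343, 0.0], [0.343, -0.939, 0.0], [0.0, -0.0, -1.0]]
contact_force: [-0.1, 0.8, 0.5]
opening: 94.0
grasp_force: 0.0
```

>>> {"op": "move_arm", "data": {
  "rows": [0,0,0,0,0,0,0,0,0,0,0,0,0,0.15,0,0,0,0,0,0,0.2,0,0,0,0,0,0,0.25,0,0,0,0,0,0,0.3,0,0,0,0,0,0,0.35,0,0,0,0,0,0,0.4,0,0,0,0,0,0,0.44,0,0,0,0,0,0,0.44,0,0,0,0,0,0,0.44,0,0,0,0,0,0,0.44,0,0,0,0,0,0,0.44]
}}

```text
time_s: 10.73
tool_pos: [601.0, -181.7, 30.7]
tool_rot: [[0.94, 0.342, 0.0], [0.342, -0.94, -0.0], [0.0, 0.0, -1.0]]
contact_force: [-0.1, -0.2, -0.5]
opening: 26.3
grasp_force: 5.9
```

>>> {"op": "move_arm", "data": {
  "rows": [0,0,-0.1,0,0,0,0.44,0,0,-0.2,0,0,0,0.44,0,0,-0.4,0,0,0,0.44,0,0,-0.6,0,0,0,0.44,0,0,-0.6,0,0,0,0.44,0,0,-0.6,0,0,0,0.44,0,0,-0.6,0,0,0,0.44,0,0,-0.4,0,0,0,0.44,0,0,-0.3,0,0,0,0.44,0,0,-0.18,0,0,0,0.44,0,0,0,0,0,0.3,0.44,0,0,0,0,0,0.6,0.44,0,0,0,0,0,0.6,0.44,0,0,0,0,0,0.6,0.44,0,0,0,0,0,0.6,0.44,0,0,0,0,0,0.6,0.44,0,0,0,0,0,0.6,0.44,0,0,0,0,0,0.5,0.44,0,0,0,0,0,0.24,0.44]
}}

```text
time_s: 12.32
tool_pos: [600.7, -181.6, 149.5]
tool_rot: [[0.978, -0.209, -0.001], [-0.209, -0.978, 0.0], [-0.001, -0.0, -1.0]]
contact_force: [0.2, -0.8, -0.8]
opening: 26.2
grasp_force: 5.7
```

```bash
python3 - <<'E'
from h import *
w=cap('wrist','w5');s=ctrl.state();print(s['tool_pos'],s['tool_rot'],s['opening'],s['grasp_force'])
R=s['tool_rot'];print('to target',R.T@(np.array([428.6,234.6,s['tool_pos'][2]])-s['tool_pos'])/30)
cv2.imwrite('pics/w5b.png',cv2.resize(w['color'][60:360,56:456,::-1],(800,600),interpolation=cv2.INTER_CUBIC))
E
```

```text
[ 600.67798246 -181.61761192  149.50236134] [[ 9.77766343e-01 -2.09694068e-01 -1.17304477e-03]
 [-2.09693681e-01 -9.77767029e-01  4.44878199e-04]
 [-1.24025282e-03 -1.89006854e-04 -9.99999213e-01]] 26.28025068122585 5.671907365322113
to target [ -8.51767543 -12.36267085   0.01290071]
```

View pics/w5b.png

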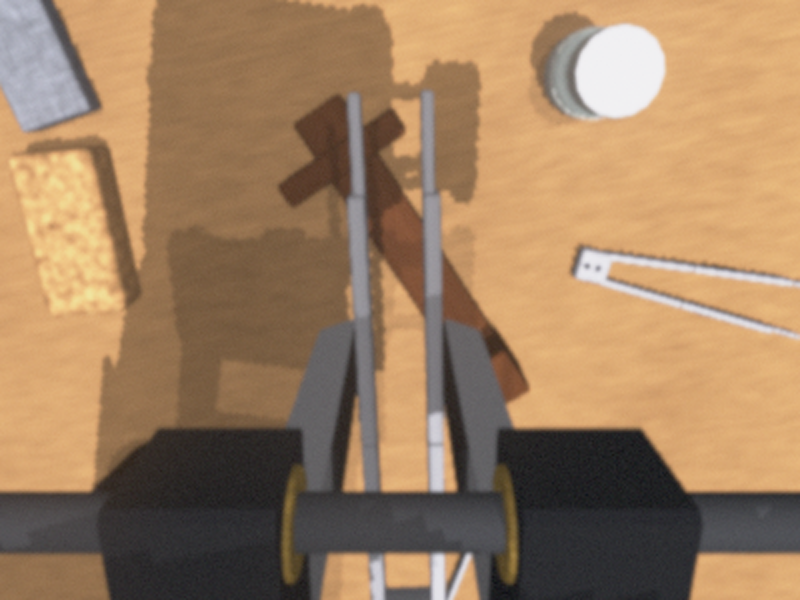

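The tweezers are held cleanly. The tip inner edges are at crop (362,92) and (421,92), with a slight yaw to the left.

```bash
python3 - <<'E'
from h import *
w=load('w5');Q=lambda u,v,z:onz(w,56+(u+.5)/2-.5,60+(v+.5)/2-.5,z)
g=w['color'].astype(int)
# profile rows along arms: bright/grey (low saturation) columns
sat=(g.max(2)-g.min(2))
for v in (108,115,125,150,165,185,205):
    row=(sat[v]<28)&(g[v].max(1)>70)
    c=np.where(row[215:285])[0]+215; print(v,c)
R=ctrl.state()['tool_rot'];T=ctrl.state()['tool_pos']
l,r=Q(362,92,164),Q(421,92,164);print(R.T@(l-T),R.T@(r-T))
print('tcp proj',(proj(w,T)-[56,60])*2)
E
```

```text
108 [230 231 232 233 234 235 266 267 268 269 270 271 272]
115 [229 230 231 232 233 234 235 236 267 268 269 270 271 272]
125 [230 231 232 233 234 235 236 237 267 268 269 270 271 272]
150 [231 232 233 234 235 236 237 238 267 268 269 270 271 272]
165 [230 231 232 233 234 235 236 237 238 239 240 268 269 270 271 272 273 274
 275]
185 [231 232 233 234 235 236 237 238 239 268 269 270 271 272 273 274 275 276]
205 [233 234 235 236 237 238 239 240 268 269 270 271 272 273 274 275 276]
[ 81.30280185  -9.57373036 -14.59667668] [ 81.32929344   6.35160869 -14.59971953]
tcp proj [396.90222122 345.77510325]
```

>>> {"op": "move_arm", "data": {
  "rows": [-0.2,-0.3,0,0,0,0,0.44,-0.426,-0.618,0,0,0,0,0.44,-0.426,-0.618,0,0,0,0,0.44,-0.426,-0.618,0,0,0,0,0.44,-0.426,-0.618,0,0,0,0,0.44,-0.426,-0.618,0,0,0,0,0.44,-0.426,-0.618,0,0,0,0,0.44,-0.426,-0.618,0,0,0,0,0.44,-0.426,-0.618,0,0,0,0,0.44,-0.426,-0.618,0,0,0,0,0.44,-0.426,-0.618,0,0,0,0,0.44,-0.426,-0.618,0,0,0,0,0.44,-0.426,-0.618,0,0,0,0,0.44,-0.426,-0.618,0,0,0,0,0.44,-0.426,-0.618,0,0,0,0,0.44,-0.426,-0.618,0,0,0,0,0.44,-0.426,-0.618,0,0,0,0,0.44,-0.426,-0.618,0,0,0,0,0.44,-0.426,-0.618,0,0,0,0,0.44,-0.426,-0.618,0,0,0,0,0.44]
}}

```text
time_s: 14.03
tool_pos: [430.4, 224.2, 150.0]
tool_rot: [[0.979, -0.204, -0.0], [-0.204, -0.979, -0.0], [-0.0, 0.0, -1.0]]
contact_force: [1.2, -0.5, -0.5]
opening: 26.4
grasp_force: 5.7
```

>>> {"op": "move_arm", "data": {
  "rows": [-0.226,-0.32,0,0,0,0,0.44,0,0,0,0,0,0.13,0.44,0,0,0,0,0,0.13,0.44,0,0,0.3,0,0,0,0.44,0,0,0.5,0,0,0,0.44,0,0,0.6,0,0,0,0.44,0,0,0.6,0,0,0,0.44,0,0,0.5,0,0,0,0.44,0,0,0.3,0,0,0,0.44,0,0,0,0,0,0,0.44,0,0,0,0,0,0,0.44]
}}

```text
time_s: 14.95
tool_pos: [427.3, 233.3, 66.0]
tool_rot: [[0.972, -0.237, -0.0], [-0.237, -0.972, -0.0], [-0.0, 0.0, -1.0]]
contact_force: [-0.8, -0.5, -1.6]
opening: 26.6
grasp_force: 5.7
```

```bash
python3 - <<'E'
from h import *
w=cap('wrist','w6');s=ctrl.state();print(s['tool_pos'],s['tool_rot'],s['opening'],s['grasp_force'])
cv2.imwrite('pics/w6b.png',cv2.resize(w['color'][75:225,156:356,::-1],(800,600),interpolation=cv2.INTER_CUBIC))
print('mark',(proj(w,(521.6,215,34))-[156,75])*4)
E
```

```text
[427.56158936 233.61054974  66.60091431] [[ 9.71601444e-01 -2.36622732e-01  5.62249606e-04]
 [-2.36622888e-01 -9.71601542e-01  2.27549050e-04]
 [ 4.92439306e-04 -3.54128111e-04 -9.99999816e-01]] 26.340578280873064 5.671396180987358
mark [367.59564741  32.20799518]
```

View pics/w6b.png

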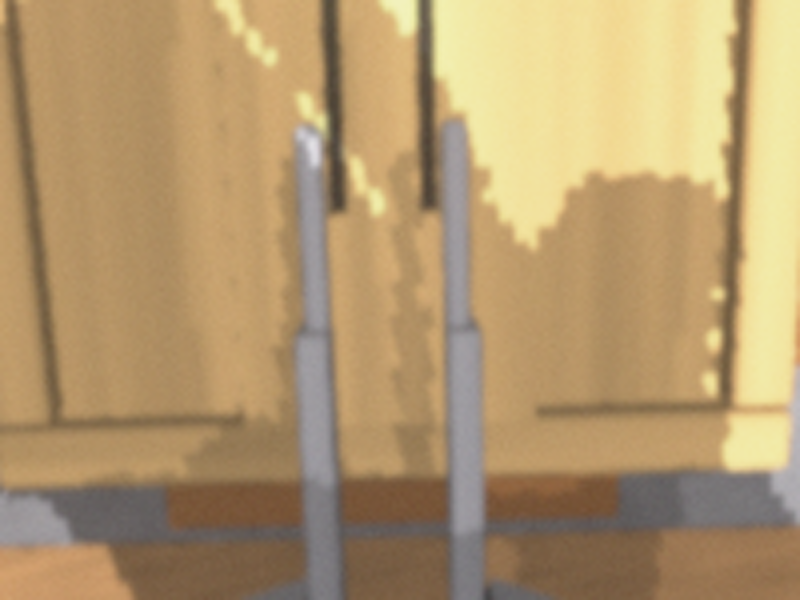

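Tip inner edges are at crop (320,130) and (444,128). The lines are at columns 338 and 430 at their near end (row 207) and 330 and 426 at row 0. They are nearly centred and parallel, so I'll work out the offset.

```bash
python3 - <<'E'
from h import *
w=load('w6');Q=lambda u,v,z:onz(w,156+(u+.5)/4-.5,75+(v+.5)/4-.5,z)
R=ctrl.state()['tool_rot'];T=ctrl.state()['tool_pos']
for n,u,v,z in [('tipL',320,130,80.5),('tipR',444,128,80.5),('armL',331,470,84),('armR',448,470,84),('LL0',338,207,34),('LR0',430,207,34),('LL1',330,0,34),('LR1',426,0,34)]: print(n,(R.T@(Q(u,v,z)-T)).round(2))
E
```

```text
tipL [ 80.44  -9.8  -13.86]
tipR [ 80.72   6.97 -13.86]
armL [ 33.51  -8.84 -17.38]
armR [ 33.52   7.96 -17.39]
LL0 [66.96 -9.82 32.64]
LR0 [66.97  6.41 32.63]
LL1 [101.09 -10.7   32.65]
LR1 [101.11   5.45  32.65]
```

>>> {"op": "move_arm", "data": {
  "rows": [0.08,-0.01,0,0,0,0,0.447,0.08,-0.01,0.2,0,0,0,0.447,0,0,0.3,0,0,0,0.447,0,0,0.2,0,0,0,0.447,0,0,0.15,0,0,0,0.447,0,0,0.1,0,0,0,0.447,0,0,0,0,0,0,0.447,0,0,0,0,0,0,0.447,0,0,0,0,0,0,0.447]
}}

```text
time_s: 15.75
tool_pos: [432.1, 233.4, 37.8]
tool_rot: [[0.972, -0.236, 0.0], [-0.236, -0.972, 0.0], [0.0, -0.0, -1.0]]
contact_force: [0.5, -0.0, -0.3]
opening: 26.2
grasp_force: 5.8
```

```bash
python3 - <<'E'
from h import *
w=cap('wrist','w7');sc=cap('scene','s7')
o=[]
for i in range(6): ctrl.get_image('top'); s=ctrl.state(); o.append((s['opening'],s['grasp_force']))
print(np.mean(o,0),s['tool_pos'],s['contact_force'])
a=cv2.resize(w['color'][75:225,156:356],(480,360),interpolation=cv2.INTER_CUBIC)
b=cv2.resize(sc['color'][80:180,220:300],(320,400),interpolation=cv2.INTER_CUBIC)
c=np.zeros((400,800,3),np.uint8);c[:360,:480]=a;c[:,480:]=b;cv2.imwrite('pics/m7.png',c[:,:,::-1])
E
```

```text
[26.1923935   5.81115279] [431.96497339 233.28505039  37.68115681] [ 0.42376042  0.24105915 -0.38773346]
```

View pics/m7.png

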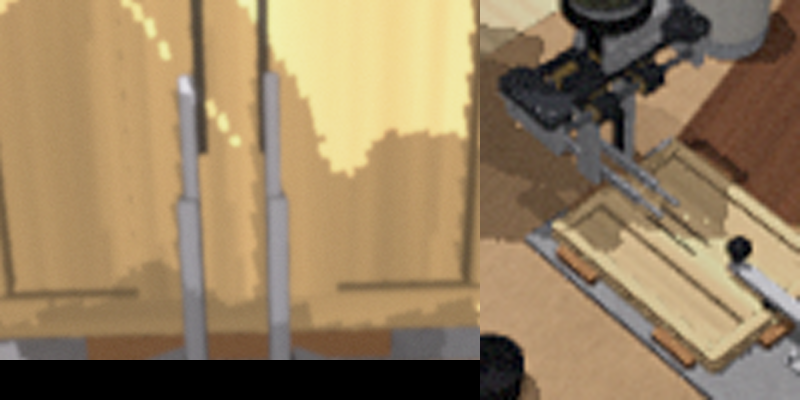

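The clamp is down, the tips hover above the tray beside the lines, and the lines and tips line up to within about 1 mm. I'll get sub-pixel edges.

```bash
python3 - <<'E'
from h import *
w=load('w7');s=ctrl.state();R=s['tool_rot'];T=s['tool_pos']
g=w['color'].astype(float)
G=g.max(2)
def dark(r,c0,c1):
    x=G[r,c0:c1];wt=np.clip(np.percentile(x,70)-x-25,0,None);return (wt*np.arange(c0,c1)).sum()/wt.sum()
for r in (80,88,96,102): 
    print(r,'lines',*[ (R.T@(onz(w,dark(r,*k),r,34)-T))[:2].round(2) for k in ((235,245),(260,271))])
S=g[:,:,0]-g[:,:,2]  # metal: ~0, wood: large
for r in (109,115,122,130,148):
    print(r,S[r,226:246].astype(int),S[r,260:280].astype(int))
E
```

```text
80 lines [ 95.84 -10.09] [95.86  5.96]
88 lines [91.4  -9.99] [91.42  5.87]
96 lines [86.9  -9.83] [86.92  6.28]
102 lines [83.48 -9.72] [83.5   6.22]
109 [91 92 84 62 20  0 -3 -1 -2  3  7 12 19 20 29 51 75 82 85 85] [88 81 73 49 31 14  7  6  4  3  5 18 54 79 90 88 90 89 93 91]
115 [89 83 76 61 33 10  2  0  0  1  0  4 12 16 25 50 75 84 85 88] [97 91 77 53 32 14  8  4  5  4  6 18 52 80 90 92 89 90 88 91]
122 [90 89 87 76 46 16  4 -1  0  1  4  9 13 17 25 45 75 87 86 89] [85 81 72 52 31 15  8  4  3  4  5 16 41 75 87 90 89 88 90 88]
130 [90 89 83 72 53 25  6  0  2  2  3  4 12 18 24 36 58 76 83 82] [96 91 77 59 38 18  8  5  2  3  6 13 41 73 88 89 89 87 89 87]
148 [91 90 90 84 75 54 26  5  0 -1  1  5 35 72 86 89 86 87 88 81] [95 96 91 83 75 63 35 10  3  0  2  8 30 67 85 88 88 90 88 89]
```

```bash
python3 - <<'E'
from h import *
w=load('w7');s=ctrl.state();R=s['tool_rot'];T=s['tool_pos']
for r,a,b in ((109,229.4,271.75),(115,229.57,271.8),(122,230.03,272.1),(130,230.3,272.1)):
    L,M=[R.T@(onz(w,c,r,T[2]+14.3)-T) for c in (a,b)]; print(r,L.round(2),M.round(2),(M-L)[1].round(2),((M+L)/2)[1].round(2))
print(w['eye']-T)
E
```

```text
109 [ 79.69 -13.66 -14.29] [ 79.71   9.34 -14.29] 23.0 -2.16
115 [ 76.53 -13.64 -14.29] [ 76.56   9.42 -14.29] 23.06 -2.11
122 [ 72.8  -13.47 -14.29] [ 72.83   9.65 -14.29] 23.12 -1.91
130 [ 68.48 -13.42 -14.29] [ 68.51   9.72 -14.29] 23.14 -1.85
[ 79.51649203 -19.79077991 179.63080448]
```

>>> {"op": "move_arm", "data": {
  "rows": [0,0.014,0.05,0,0,0,0.447,0,0,0.05,0,0,0,0.447,0,0,0,0,0,0,0.447,0,0,0,0,0,0,0.447,0,0,0,0,0,0,0.447,0,0,0,0,0,0,0.447,0,0,0,0,0,0,0.447,0,0,0,0,0,0,0.447]
}}

```text
time_s: 16.82
tool_pos: [431.9, 232.9, 34.6]
tool_rot: [[0.972, -0.236, 0.0], [-0.236, -0.972, 0.0], [0.0, -0.0, -1.0]]
contact_force: [-0.7, -1.0, -0.2]
opening: 26.2
grasp_force: 5.8
```

```bash
python3 - <<'E'
from h import *
w=cap('wrist','w8');sc=cap('scene','s8');s=ctrl.state();print(s['tool_pos'],s['opening'],s['grasp_force'],s['contact_force'])
k=sc['color'][132:152,272:298].max(2)<60;v,u=np.nonzero(k);print('knob',u.mean()+272,v.mean()+132,'pred',proj(sc,(591,200,71)))
a=cv2.resize(w['color'][75:225,156:356],(800,600),interpolation=cv2.INTER_CUBIC);cv2.imwrite('pics/w8b.png',a[:,:,::-1])
E
```

```text
[431.82984235 232.87723291  34.61946317] 25.991871707236072 5.811130329966545 [-0.66795827  0.51271621 -0.91054635]
knob 284.4230769230769 141.73076923076923 pred [284.63613041 141.72684367]
```

View pics/w8b.png

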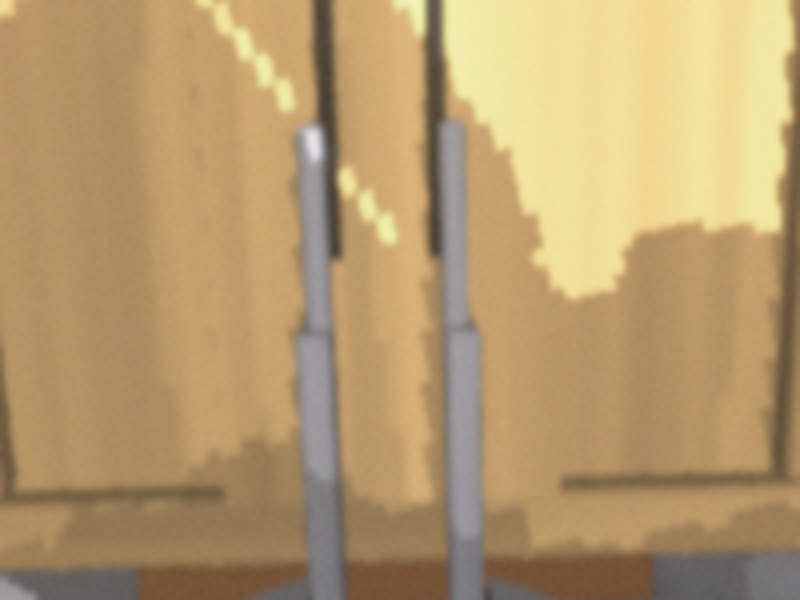

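The tips (inner edges at 323 and 441) are centred over the lines (328 and 434). The knob is at its predicted fully-down pixel, and the opening and grip force are steady, so I'm handing it in.

```bash
python3 -c "
from bench import ctrl
print(ctrl.finish_job())"
```

```text
the job is handed in; nothing more can be done
None
```

The job is handed in: the clamp is down on the tray rim, and the tweezers are still gripped about 9 mm above the tray with a tip gap of about 16 mm, one tip over each line, at about 17 of the 58 s allowed.

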